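Sort a full from an empty paint tin by heft

ROBOT

A 7-joint arm with a two-finger parallel gripper is mounted at the origin on a cart in front of the work surface, level with it; the furniture and walls round the work are solid. World frame = base frame: x ahead of the robot, y to its left, z up, the work surface at z = 0. Lengths are in m, angles in rad, forces in N, time in s.
With the tool pointing down it reaches from about 0.425 to 0.875 m from the base axis. Payload 9.9 kg.
Tool frame: the origin (TCP) lies on the front face of the gripper's body, between the roots of the fingers; the fingertips stand 73 mm ahead of it and the grasp point (between the pads) lies 54 mm ahead of it; y points along the fingers, z is the direction in which the jaws open and shut, and the axes are right-handed (so a half turn about y gives the same grasp; the last joint's range is limited). The gripper opens to 85 mm and grips with 20 to 120 N. Pads are 22 mm wide; open, the fingers measure 114 mm over their backs; the gripper's body (76 mm by 85 mm) begins 54 mm behind the grasp point. The pads swing forward as they close: fully open they stand 13 mm farther back than shut.
Start: joints at [-1.368, 0.576, 0.025, 1.437, -0.015, 1.129, -0.057], TCP at [0.191, 0.647, 0.304] pointing down, gripper open.
Joint ranges: [-2.76, 2.76], [-0.34, 2.15], [-1.52, 1.57], [0.19, 2.46], [-1.09, 4.23], [0.17, 1.99], [-2.82, 2.82]. Speed limits (rad/s): [2.22, 2.22, 3.01, 3.01, 3.14, 3.14, 3.14].

INTERFACE

Orientations are given as a unit quaternion [w, x, y, z].
In Python, from bench import monitor, optics, close_job gives the robot as it stands. The module is installed in compiled form; this text tells all that it offers.
- The arm moves only by the tool drive_tool, never from a script. Its argument "commands" is a list of rows, each a list of 7 numbers: the shift along the tool's x, y, z each as a share of 0.02 m, from -1 to 1, then the turn, a rotation vector about the tool's x, y, z each as a share of 4 degrees, from -1 to 1, then the finger opening in mm, from 0 to 85.4. A call has 1 to 5 rows; each row shifts and turns the commanded pose from where the row before left it, along the tool's axes as they then stand; what a row does not reach is not made up. A row lasts 1/10 s, in which the tool goes at most 50 mm and 8.59 degrees, less where a joint would pass 70% of its speed; a pose out of reach is approached as far as the arm can. A call with a number of a shift or a turn outside -1 to 1 is refused whole. A call with a gripper value outside its range is refused whole. The fingers move at their own pace and stop on an object; "squeeze" is the grip in N (left out, the last holds). Time passes only in rows, so rows that do not move let the fingers close. It gives the time, the measured TCP pose, the force and the opening at its end, in the units of the state.
- monitor.sense(): the state, without advancing time (a new reading comes with each control period).
- optics.get_image(name): name is "scene" or "top" or "wrist"; returns (picture, depth): 420x560x3 uint8, blue, green, red; 420x560 float32, m along the optical axis (not along the pixel's ray), 0 where there is no reading.
- optics.get_calibration(name): a dict with "fx", "fy", "cx", "cy" (pixels), "xyz" and "orientation" of the camera in the world; the wrist camera has in their place "mount" (4x4, takes a point from camera to tool coordinates, whose origin is the TCP and whose axes are the tool frame's). Camera axes: x right, y down, z forward; pixel columns grow to the right and rows downward; lengths in m; the calibration is good to about 2 mm. A picture is of the moment at which its call begins: read the wrist's pose just before it. get_calibration takes no time and is no camera call.
- close_job(): hands the job in, once; it reports no verdict.
The state is a dict: "time_s": time; "qpos": joint angles; "dq": joint speeds; "joint_torque": joint torques, N m; "eef_pos": TCP position; "orientation": TCP orientation; "ft_force": force on the tool from outside, world axes, zero at the start; "torque": the same for the moment, N m; "grip_width": finger opening in m.
Only numpy, scipy, OpenCV 4.12 (cv2) and the standard library are available. Lean on these libraries where they do the work, as an engineer would, in place of code of your own. Each camera call takes 0.05 s, during which the arm holds its last target. There are 200 camera calls.

TASK

The two small sealed tins look alike, but one is full of paint and the other is empty. Tell them apart by their weight as you lift them: stand the full tin upright in the square wooden tray and the empty tin upright in the round metal tray.

Things in the scene. Friction and masses are not known exactly. Their poses are not given: they have to be found in the camera images.
- tin_a_centre (a point): tin A: one of two identical sealed steel tins: upright cylinder with plain grey band and pressed-in lid, 54 mm across (55 at the band), 69 mm tall, loose on the bench nearer the robot than the trays. One tin is full, 500 to 700 g, the other empty, 120 to 180 g; it changes from start to start which. Point: the tin's centre, half-way up, 34 mm above its underside; z along its upright axis
- tin_b_centre (a point): tin B: one of two identical sealed steel tins: upright cylinder with plain grey band and pressed-in lid, 54 mm across (55 at the band), 69 mm tall, loose on the bench nearer the robot than the trays. One tin is full, 500 to 700 g, the other empty, 120 to 180 g; it changes from start to start which. Point: the tin's centre, half-way up, 34 mm above its underside; z along its upright axis
- square_tray_floor (a point): square brown wooden tray, fixed to the bench, for the full tin: 120 x 120 mm outside, walls 5 mm thick, rim 14 mm above the bench, inside 110 x 110 mm. This point is the middle of its inner floor, 5 mm above the bench; x and y run along its sides, z is up
- round_tray_floor (a point): round metal tray, fixed to the bench, for the empty tin: 120 mm outside diameter, wall 3 mm thick, rim 14 mm above the bench, inside 114 mm in diameter. This point is the middle of its inner floor, 5 mm above the bench; z is up. The two trays change places from start to start

How it is judged:
By the outcome, as a careful person would: the job done as asked, in the order asked, and still so for the second after the job is handed in, with the robot touching nothing.
It also fails if it takes over 54 s, if anything falls off the work surface, if the arm or the gripper's body presses on something with over 40 N, if the wrist force passes 120 N, or if a joint passes its speed limit or range.

## Working session

There is one attempt and no reset: what is moved stays moved. The work goes in short steps, Python scripts to look and compute and a tool call to move; the robot and the scene stay as the last step left them, time stands still between calls to the robot, and variables do not carry over. Pictures are saved under pics/ and viewed, about 8 in all and at most 12, crops included, and the job is handed in when it is done.

Besides the shell and the picture viewer there is one more tool, called after ">>>" as a command line: name --pt "numbers of a row" for each row, then --argument value for the rest. drive_tool: Moves the arm, as the interface text tells. Its arguments: {"type":"object","properties":{"commands":{"type":"array"},"squeeze":{"type":"number"}},"required":["commands"]}

```bash
mkdir -p pics
cat > h.py <<'E'
import numpy as np,cv2
from scipy.spatial.transform import Rotation as R
from bench import monitor,optics,close_job
def rot(q): return R.from_quat([q[1],q[2],q[3],q[0]]).as_matrix()
def cam(n,s=None):
    c=optics.get_calibration(n)
    K=(c['fx'],c['fy'],c['cx'],c['cy'])
    if n=='wrist':
        T=np.eye(4);T[:3,:3]=rot(s['orientation']);T[:3,3]=s['eef_pos'];T=T@np.array(c['mount'])
        return K,T[:3,:3],T[:3,3]
    return K,rot(c['orientation']),np.array(c['xyz'])
def ray(C,u,v):
    K,Rm,t=C; return t,Rm@np.array([(u-K[2])/K[0],(v-K[3])/K[1],1])
def plane(C,u,v,z):
    t,d=ray(C,u,v); return t+d*(z-t[2])/d[2]
def cloud(C,D):
    K,Rm,t=C; v,u=np.indices(D.shape)
    P=np.stack([(u-K[2])/K[0]*D,(v-K[3])/K[1]*D,D],-1)
    return P@Rm.T+t
E
python3 - <<'E'
from h import *
s=monitor.sense();print({k:np.round(v,3) for k,v in s.items()}); print(rot(s['orientation']).round(3))
for n in('top','scene'):
    im,D=optics.get_image(n);cv2.imwrite(f'pics/{n}0.png',im);np.save(n+'0.npy',D);c=optics.get_calibration(n);print(c)
print(optics.get_calibration('wrist'))
E
```

```text
{'time_s': np.float64(0.0), 'qpos': array([-1.368,  0.577,  0.025,  1.438, -0.015,  1.129, -0.056]), 'dq': array([-0.001, -0.   , -0.   , -0.001, -0.   , -0.001, -0.   ]), 'joint_torque': array([-1.0000e-03, -7.6576e+01,  2.2500e+00, -2.8595e+01,  1.5000e-02,
        1.3000e-02, -0.0000e+00]), 'eef_pos': array([0.191, 0.647, 0.303]), 'orientation': array([-0.699,  0.7  , -0.101,  0.101]), 'ft_force': array([-0.554,  0.086, -0.464]), 'torque': array([0.011, 0.025, 0.002]), 'grip_width': np.float64(0.085)}
[[ 0.959 -0.     0.283]
 [-0.283 -0.002  0.959]
 [ 0.    -1.    -0.002]]
{'fx': 502.6020865136553, 'fy': 502.6020865136553, 'cx': 273.4962776784949, 'cy': 214.2572653455873, 'xyz': array([0.35841129, 0.10450088, 0.91666328]), 'orientation': array([-0.07115975,  0.70826854, -0.69928821,  0.06548257])}
{'fx': 397.5288289212274, 'fy': 397.5288289212274, 'cx': 276.2305112325096, 'cy': 214.29164059062902, 'xyz': array([ 0.15469165, -0.41495211,  0.62400358]), 'orientation': array([-0.38985641,  0.86385223, -0.29339023,  0.12527361])}
{'fx': 350.9573823782332, 'fy': 350.9573823782332, 'cx': 275.85282095639303, 'cy': 207.24682748347843, 'mount': array([[ 6.84730664e-04,  9.63918591e-01,  2.66196322e-01,
        -6.74338697e-02],
       [-3.99241106e-04, -2.66196100e-01,  9.63918812e-01,
        -6.99199807e-02],
       [ 9.99999686e-01, -7.66301283e-04,  2.02563292e-04,
        -4.20215818e-04],
       [ 0.00000000e+00,  0.00000000e+00,  0.00000000e+00,
         1.00000000e+00]])}
```

View pics/top0.png

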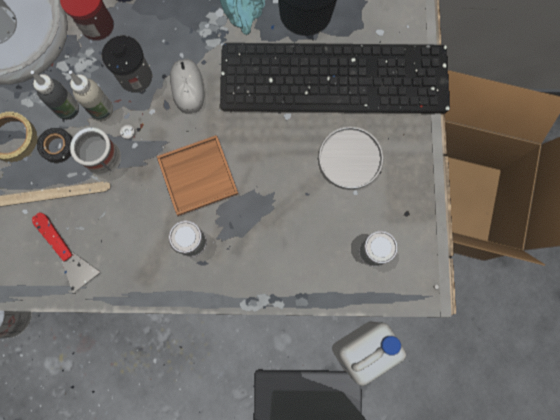

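View pics/scene0.png

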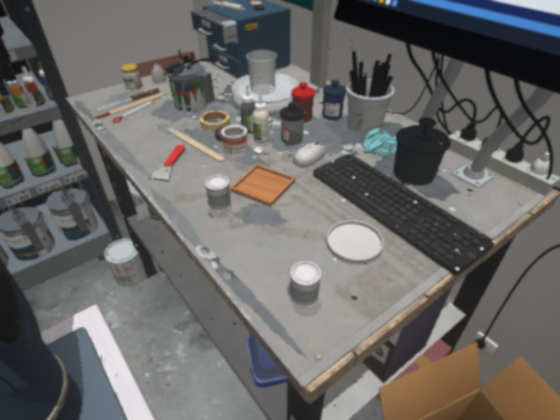

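The top view shows tins at about (186,238) and (380,248), the square tray at (198,175) and the round tray at (351,158). In the scene view the tins are at (218,190) and (305,282), and the trays at (263,184) and (355,241). A monitor overhangs at the back.

Run:
```python
from h import *
top=cv2.imread('pics/top0.png');sc=cv2.imread('pics/scene0.png')
Ct,Cs=cam('top'),cam('scene')
def blob(im,x,y,r,f):
    h=cv2.cvtColor(im,cv2.COLOR_BGR2HSV);m=f(h).astype(np.uint8)*255
    w=np.zeros_like(m);w[y-r:y+r,x-r:x+r]=m[y-r:y+r,x-r:x+r]
    w=cv2.morphologyEx(w,cv2.MORPH_CLOSE,np.ones((5,5)))
    c=max(cv2.findContours(w,0,1)[0],key=cv2.contourArea)
    return c
white=lambda h:(h[...,2]>165)&(h[...,1]<60)
brown=lambda h:(h[...,1]>90)&(h[...,0]<20)
def tri(p,q):
    a,d=ray(Ct,*p);b,e=ray(Cs,*q);k=np.linalg.lstsq(np.stack([d,-e],1),b-a,rcond=None)[0]
    P,Q=a+k[0]*d,b+k[1]*e; return (P+Q)/2,np.linalg.norm(P-Q)
Dt=np.load('top0.npy');W=cloud(Ct,Dt)
for n,t,s,r,f,z in [('tinL',(186,237),(218,184),24,white,.069),('tinR',(380,247),(305,273),24,white,.069),('sq',(198,175),(263,184),46,brown,.014),('rnd',(351,158),(355,241),38,white,.014)]:
    ct=blob(top,*t,r,f);cs=blob(sc,*s,r,f)
    e=cv2.fitEllipse(ct) if n!='sq' else cv2.minAreaRect(ct);es=cv2.fitEllipse(cs) if n!='sq' else cv2.minAreaRect(cs)
    if n=='sq':
        M=cv2.moments(cs);es=((M['m10']/M['m00'],M['m01']/M['m00']),es[1],es[2])
    P,g=tri(e[0],es[0]);u,v=map(int,e[0])
    print(n,np.round(e[0],1),np.round(e[1],1),round(e[2],1),'scene',np.round(es[0],1),'tri',P.round(4),'gap',g.round(4),'plane',plane(Ct,*e[0],z).round(4),plane(Cs,*es[0],z).round(4),'depthz',np.nanmedian(W[v-3:v+4,u-3:u+4],axis=(0,1)).round(4), 'size',np.round(np.array(e[1])/Ct[0][0]*Dt[v,u],4))
    if n=='sq': print([plane(Ct,*p,z)[:2].round(3).tolist() for p in cv2.boxPoints(e)])
```

```text
tinL [184.6 236.3] [29.9 31. ] 60.4 scene [219.3 180.7] tri [0.4883 0.2617 0.0699] gap 0.0088 plane [0.4844 0.2636 0.069 ] [0.4931 0.2613 0.069 ] depthz [0.485  0.2648 0.0679] size [0.0511 0.053 ]
tinR [380.9 246.6] [30.2 31.5] 129.6 scene [307.3 269.5] tri [ 0.4731 -0.071   0.0745] gap 0.0068 plane [ 0.4708 -0.0704  0.069 ] [ 0.4797 -0.0687  0.069 ] depthz [ 0.472  -0.069   0.0679] size [0.0513 0.0536]
sq [196.5 174.8] [62.6 65.1] 70.0 scene [262.7 184.1] tri [0.6117 0.2584 0.0047] gap 0.0015 plane [0.6085 0.2572 0.014 ] [0.6055 0.2481 0.014 ] depthz [0.6122 0.2596 0.0059] size [0.1176 0.1223]
[[0.643, 0.336], [0.688, 0.223], [0.574, 0.179], [0.531, 0.29]]
rnd [350.6 158.5] [58.7 61.4] 104.6 scene [354.  240.5] tri [ 0.6456 -0.031   0.0098] gap 0.0024 plane [ 0.6431 -0.0297  0.014 ] [ 0.6434 -0.034   0.014 ] depthz [ 0.6465 -0.0295  0.0064] size [0.1106 0.1156]
```

>>> drive_tool --pt "0.98 0.16 -0.71 0 0 0 85" --pt "0.98 0.16 -0.71 0 0 0 85" --pt "0.98 0.16 -0.71 0 0 0 85" --pt "0.98 0.16 -0.71 0 0 0 85" --pt "0.98 0.16 -0.71 0 0 0 85" --squeeze 50

```text
time_s: 0.6
eef_pos: [0.2653, 0.5506, 0.2874]
orientation: [-0.7, 0.7, -0.101, 0.101]
ft_force: [0.1, -0.2, -0.5]
grip_width: 0.0851
```

>>> drive_tool --pt "0.98 0.16 -0.71 0 0 0 85" --pt "0.98 0.16 -0.71 0 0 0 85" --pt "0.98 0.16 -0.71 0 0 0 85" --pt "0.98 0.16 -0.71 0 0 0 85" --pt "0.98 0.16 -0.71 0 0 0 85"

```text
time_s: 1.1
eef_pos: [0.3392, 0.4548, 0.2715]
orientation: [-0.7, 0.7, -0.101, 0.101]
ft_force: [0.5, 0.6, -0.9]
grip_width: 0.0847
```

>>> drive_tool --pt "0.98 0.16 -0.71 0 0 0 85" --pt "0.98 0.16 -0.71 0 0 0 85" --pt "0.98 0.16 -0.71 0 0 0 85" --pt "0.98 0.16 -0.71 0 0 0 85" --pt "0.98 0.16 -0.71 0 0 0 85"

```text
time_s: 1.6
eef_pos: [0.4131, 0.359, 0.2555]
orientation: [-0.7, 0.7, -0.101, 0.101]
ft_force: [1.1, 0.4, -0.1]
grip_width: 0.0849
```

>>> drive_tool --pt "0.98 0.16 -0.71 0 0 0 85" --pt "0.98 0.16 -0.71 0 0 0 85" --pt "0.98 0.16 -0.71 0 0 0 85" --pt "0.98 0.16 -0.71 0 0 0 85" --pt "0.98 0.16 -0.71 0 0 0 85"

```text
time_s: 2.1
eef_pos: [0.487, 0.2632, 0.2395]
orientation: [-0.7, 0.7, -0.101, 0.101]
ft_force: [0.4, -0.0, 0.2]
grip_width: 0.0851
```

>>> drive_tool --pt "0 0 0 0 0 0 85" --pt "0 0 0 0 0 0 85"

```text
time_s: 2.3
eef_pos: [0.4866, 0.2638, 0.2396]
orientation: [-0.7, 0.7, -0.102, 0.101]
ft_force: [-1.1, 0.9, -0.2]
grip_width: 0.085
```

```bash
cat > look.py <<'E'
import sys
from h import *
def look(tag,z=.069,guess=None):
    s=monitor.sense();im,D=optics.get_image('wrist');cv2.imwrite(f'pics/{tag}.png',im)
    C=cam('wrist',s);print('t',s['time_s'],'tcp',np.round(s['eef_pos'],4),'F',np.round(s['ft_force'],2));print(rot(s['orientation']).round(3))
    h=cv2.cvtColor(im,cv2.COLOR_BGR2HSV);W=cloud(C,D)
    m=((D>0)&(abs(W[...,2]-z)<.008)).astype(np.uint8)*255
    m=cv2.morphologyEx(m,cv2.MORPH_OPEN,np.ones((5,5)))
    for c in cv2.findContours(m,0,1)[0]:
        if cv2.contourArea(c)<800: continue
        e=cv2.fitEllipse(c);P=plane(C,*e[0],z);u,v=map(int,e[0])
        print('px',np.round(e[0]),np.round(e[1]),'plane',P.round(4),'depth',np.median(W[v-4:v+5,u-4:u+5],axis=(0,1)).round(4),'toolxz',((P-s['eef_pos'])@rot(s['orientation'])).round(4))
if __name__=='__main__': look(sys.argv[1],float(sys.argv[2]))
E
python3 look.py w1 .069
```

```text
t 2.3 tcp [0.4866 0.2638 0.2396] F [-1.1   0.87 -0.24]
[[ 0.959 -0.001  0.284]
 [-0.284 -0.     0.959]
 [-0.001 -1.    -0.   ]]
px [275. 206.] [73. 76.] plane [0.4843 0.2633 0.069 ] depth [0.4846 0.2625 0.067 ] toolxz [-0.0019  0.1706 -0.001 ]
```

View pics/w1.png

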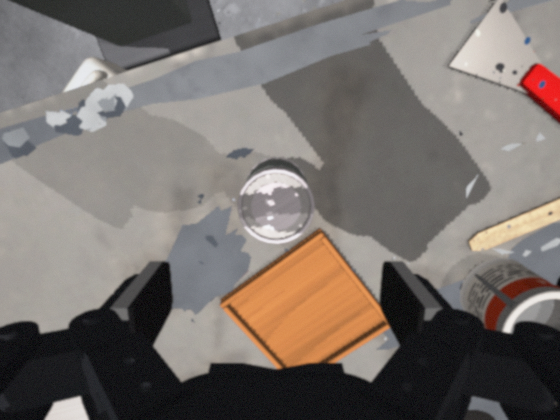

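The wrist view shows the tin's lid at (275,206), 2 mm from the tool axis. The square tray's corner is clear of the fingers, so I'm descending and gripping.

>>> drive_tool --pt "-0.1 1 -0.05 0 0 0 85" --pt "0 1 0 0 0 0 85" --pt "0 1 0 0 0 0 85" --pt "0 1 0 0 0 0 85" --pt "0 1 0 0 0 0 85"

```text
time_s: 2.85
eef_pos: [0.4836, 0.2652, 0.1393]
orientation: [0.7, -0.7, 0.1, -0.1]
ft_force: [-0.2, 0.1, -0.5]
grip_width: 0.0849
```

>>> drive_tool --pt "0 1 0 0 0 0 85" --pt "0 0.7 0 0 0 0 85" --pt "0 0.4 0 0 0 0 85" --pt "0 0 0 0 0 0 40" --pt "0 0 0 0 0 0 40" --squeeze 50

```text
time_s: 3.35
eef_pos: [0.4843, 0.2643, 0.0983]
orientation: [0.7, -0.7, 0.101, -0.101]
ft_force: [0.8, 1.1, -0.2]
grip_width: 0.0586
```

>>> drive_tool --pt "0 0 0 0 0 0 40" --pt "0 0 0 0 0 0 40" --pt "0 0 0 0 0 0 40" --pt "0 0 0 0 0 0 40" --pt "0 0 0 0 0 0 40"

```text
time_s: 3.85
eef_pos: [0.4845, 0.2642, 0.0988]
orientation: [0.7, -0.699, 0.101, -0.101]
ft_force: [-2.3, 0.4, 7.7]
grip_width: 0.0533
```

>>> drive_tool --pt "0 -0.4 0 0 0 0 40" --pt "0 -0.8 0 0 0 0 40" --pt "0 -0.8 0 0 0 0 40" --pt "0 -0.5 0 0 0 0 40" --pt "0 0 0 0 0 0 40"

```text
time_s: 4.35
eef_pos: [0.4849, 0.2639, 0.1493]
orientation: [0.7, -0.699, 0.1, -0.102]
ft_force: [-0.8, 0.0, -5.7]
grip_width: 0.0541
```

>>> drive_tool --pt "0 0 0 0 0 0 40" --pt "0 0 0 0 0 0 40" --pt "0 0 0 0 0 0 40"

```text
time_s: 4.65
eef_pos: [0.4841, 0.2636, 0.1472]
orientation: [-0.7, 0.7, -0.101, 0.101]
ft_force: [-0.9, -0.8, -5.6]
grip_width: 0.0536
```

>>> drive_tool --pt "0 0 0 0 0 0 40" --pt "0 0 0 0 0 0 40"

```text
time_s: 4.85
eef_pos: [0.4843, 0.2637, 0.1476]
orientation: [-0.7, 0.7, -0.101, 0.101]
ft_force: [0.1, -0.2, -4.5]
grip_width: 0.0537
```

The wrist force dropped by about 5 N (≈0.5 kg), so this is the full tin. It goes in the square tray.

>>> drive_tool --pt "0.5 0 0.1 0 0 0 40" --pt "0.9 0 0.2 0 0 0 40" --pt "1 0 0.3 0 0 0 40" --pt "1 0 0.3 0 0 0 40" --pt "1 0 0.3 0 0 0 40"

```text
time_s: 5.35
eef_pos: [0.5772, 0.2615, 0.1478]
orientation: [-0.7, 0.7, -0.101, 0.101]
ft_force: [-0.7, 0.3, -5.3]
grip_width: 0.0537
```

>>> drive_tool --pt "1 0 0.2 0 0 0 40" --pt "0.7 0 0.1 0 0 0 40" --pt "0 0 0 0 0 0 40" --pt "0 0.6 0 0 0 0 40" --pt "0 0.8 0 0 0 0 40"

```text
time_s: 5.85
eef_pos: [0.6096, 0.2583, 0.1195]
orientation: [0.7, -0.7, 0.101, -0.101]
ft_force: [0.3, -0.5, -5.9]
grip_width: 0.0538
```

>>> drive_tool --pt "0 0.4 0 0 0 0 40" --pt "0 0.2 0 0 0 0 40" --pt "0 0.1 0 0 0 0 40" --pt "0 0 0 0 0 0 40"

```text
time_s: 6.25
eef_pos: [0.6099, 0.2581, 0.1059]
orientation: [0.7, -0.7, 0.101, -0.101]
ft_force: [-0.5, -0.2, -6.4]
grip_width: 0.0533
```

>>> drive_tool --pt "0 0.1 0 0 0 0 40" --pt "0 0.05 0 0 0 0 40" --pt "0 0 0 0 0 0 40"

```text
time_s: 6.55
eef_pos: [0.6102, 0.2582, 0.1039]
orientation: [0.7, -0.7, 0.101, -0.101]
ft_force: [-1.8, 0.1, 4.3]
grip_width: 0.054
```

>>> drive_tool --pt "0 0 0 0 0 0 65" --pt "0 0 0 0 0 0 75" --pt "0 0 0 0 0 0 80" --pt "0 0 0 0 0 0 80" --pt "0 -0.5 0 0 0 0 80"

```text
time_s: 7.05
eef_pos: [0.6092, 0.2578, 0.112]
orientation: [-0.699, 0.7, -0.102, 0.1]
ft_force: [-0.5, -0.3, -0.7]
grip_width: 0.08
```

>>> drive_tool --pt "0 -1 0 0 0 0 80" --pt "0 -1 0 0 0 0 80" --pt "0 -1 0 0 0 0 80" --pt "0 -1 0 0 0 0 80" --pt "-0.1 -1 -0.7 0 0 0 85"

```text
time_s: 7.55
eef_pos: [0.6041, 0.247, 0.2144]
orientation: [0.701, -0.699, 0.1, -0.101]
ft_force: [0.4, -0.2, -0.1]
grip_width: 0.0851
```

>>> drive_tool --pt "-0.1 -1 -1 0 0 0 85" --pt "-0.1 -0.3 -1 0 0 0 85" --pt "-0.1 0 -1 0 0 0 85" --pt "-0.1 0 -1 0 0 0 85" --pt "-0.1 0 -1 0 0 0 85"

```text
time_s: 8.05
eef_pos: [0.5658, 0.1513, 0.2399]
orientation: [0.7, -0.7, 0.101, -0.101]
ft_force: [-0.5, -0.2, 0.3]
grip_width: 0.0848
```

>>> drive_tool --pt "-0.1 0 -1 0 0 0 85" --pt "-0.1 0 -1 0 0 0 85" --pt "-0.1 0 -1 0 0 0 85" --pt "-0.1 0 -1 0 0 0 85" --pt "-0.1 0 -1 0 0 0 85"

```text
time_s: 8.55
eef_pos: [0.5277, 0.0576, 0.2391]
orientation: [0.7, -0.7, 0.101, -0.101]
ft_force: [-0.1, 0.1, 0.5]
grip_width: 0.0852
```

>>> drive_tool --pt "-0.1 0 -1 0 0 0 85" --pt "-0.1 0 -1 0 0 0 85" --pt "-0.1 0 -1 0 0 0 85" --pt "-0.1 0 -1 0 0 0 85" --pt "-0.1 0 -1 0 0 0 85"

```text
time_s: 9.05
eef_pos: [0.4896, -0.0355, 0.239]
orientation: [-0.7, 0.7, -0.101, 0.101]
ft_force: [-0.3, -0.1, 0.2]
grip_width: 0.0852
```

>>> drive_tool --pt "-0.2 0 -1 0 0 0 85" --pt "-0.1 0 -1 0 0 0 85" --pt "0 0 0 0 0 0 85" --pt "0 0 0 0 0 0 85"

```text
time_s: 9.45
eef_pos: [0.4732, -0.0712, 0.2391]
orientation: [0.7, -0.7, 0.101, -0.102]
ft_force: [1.0, 0.4, -0.6]
grip_width: 0.0851
```

```bash
python3 look.py w2 .069; python3 -c "
from h import *
im,D=optics.get_image('top');cv2.imwrite('pics/top1.png',im)"
```

```text
t 9.45 tcp [ 0.4732 -0.0712  0.2391] F [ 0.95  0.36 -0.6 ]
[[ 0.959  0.     0.284]
 [-0.284  0.     0.959]
 [ 0.    -1.     0.   ]]
px [277. 206.] [74. 76.] plane [ 0.471  -0.0703  0.069 ] depth [ 0.471  -0.0708  0.067 ] toolxz [-0.0024  0.1701  0.0003]
```

View pics/w2.png

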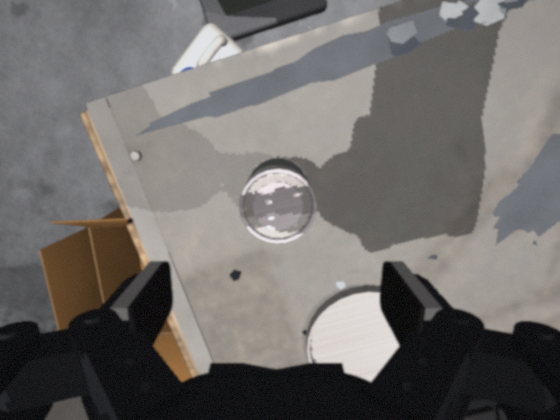

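View pics/top1.png

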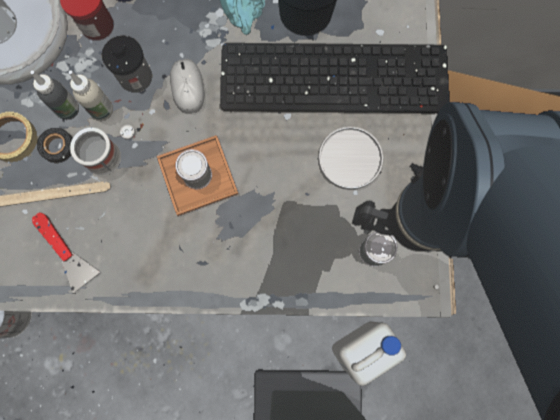

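The first tin stands in the square tray, with its lid at about (192,167) in the top view. The second tin is centred in the wrist view at (277,206). Descending on it next.

>>> drive_tool --pt "-0.1 1 0 0 0 0 85" --pt "0 1 0 0 0 0 85" --pt "0 1 0 0 0 0 85" --pt "0 1 0 0 0 0 85" --pt "0 1 0 0 0 0 85"

```text
time_s: 10.05
eef_pos: [0.4719, -0.0692, 0.1381]
orientation: [0.7, -0.7, 0.1, -0.101]
ft_force: [-0.0, 0.0, -0.5]
grip_width: 0.0847
```

>>> drive_tool --pt "0 1 0 0 0 0 85" --pt "0 0.7 0 0 0 0 85" --pt "0 0.4 0 0 0 0 85" --pt "0 0 0 0 0 0 40" --pt "0 0 0 0 0 0 40" --squeeze 40

```text
time_s: 10.55
eef_pos: [0.4717, -0.0699, 0.0972]
orientation: [0.7, -0.7, 0.101, -0.101]
ft_force: [-1.0, 0.3, 0.8]
grip_width: 0.0589
```

>>> drive_tool --pt "0 0 0 0 0 0 40" --pt "0 0 0 0 0 0 40" --pt "0 0 0 0 0 0 40" --pt "0 0 0 0 0 0 40" --pt "0 0 0 0 0 0 40"

```text
time_s: 11.05
eef_pos: [0.4718, -0.0701, 0.0976]
orientation: [0.7, -0.7, 0.101, -0.102]
ft_force: [-1.5, 1.3, 7.5]
grip_width: 0.0526
```

>>> drive_tool --pt "0 -0.4 0 0 0 0 40" --pt "0 -0.8 0 0 0 0 40" --pt "0 -0.8 0 0 0 0 40" --pt "0 -0.5 0 0 0 0 40" --pt "0 0 0 0 0 0 40"

```text
time_s: 11.55
eef_pos: [0.472, -0.0703, 0.1483]
orientation: [0.7, -0.7, 0.1, -0.102]
ft_force: [-0.1, 0.4, -1.4]
grip_width: 0.0529
```

>>> drive_tool --pt "0 0 0 0 0 0 40" --pt "0 0 0 0 0 0 40" --pt "0 0 0 0 0 0 40"

```text
time_s: 11.85
eef_pos: [0.4711, -0.0702, 0.1463]
orientation: [-0.7, 0.7, -0.101, 0.101]
ft_force: [0.1, 0.0, -1.2]
grip_width: 0.0527
```

>>> drive_tool --pt "0 0 0 0 0 0 40"

```text
time_s: 11.95
eef_pos: [0.4712, -0.0702, 0.1464]
orientation: [-0.7, 0.7, -0.101, 0.101]
ft_force: [-0.5, 0.4, -1.3]
grip_width: 0.0528
```

This one weighs about 1.3 N (≈0.13 kg), so it is the empty tin. It goes in the round tray.

>>> drive_tool --pt "0.5 0 0.3 0 0 0 40" --pt "0.9 0 0.5 0 0 0 40" --pt "1 0 0.6 0 0 0 40" --pt "1 0 0.6 0 0 0 40" --pt "1 0 0.6 0 0 0 40"

```text
time_s: 12.45
eef_pos: [0.5722, -0.0446, 0.1468]
orientation: [0.7, -0.7, 0.101, -0.101]
ft_force: [0.2, 0.2, -0.6]
grip_width: 0.0527
```

>>> drive_tool --pt "1 0 0.6 0 0 0 40" --pt "1 0 0.5 0 0 0 40" --pt "0.8 0 0.4 0 0 0 40" --pt "0.5 0 0.3 0 0 0 40" --pt "0 0 0 0 0 0 40"

```text
time_s: 12.95
eef_pos: [0.6458, -0.0282, 0.1464]
orientation: [0.7, -0.7, 0.1, -0.101]
ft_force: [-0.5, -0.5, -1.4]
grip_width: 0.0529
```

>>> drive_tool --pt "0 0.6 0 0 0 0 40" --pt "0 0.8 0 0 0 0 40" --pt "0 0.4 0 0 0 0 40" --pt "0 0.2 0 0 0 0 40" --pt "0 0 0 0 0 0 40"

```text
time_s: 13.45
eef_pos: [0.6434, -0.0295, 0.1062]
orientation: [-0.7, 0.7, -0.102, 0.101]
ft_force: [-0.2, 0.0, -0.8]
grip_width: 0.0529
```

>>> drive_tool --pt "0 0.1 0 0 0 0 40" --pt "0 0 0 0 0 0 40" --pt "0 0 0 0 0 0 40"

```text
time_s: 13.75
eef_pos: [0.6442, -0.0294, 0.1053]
orientation: [0.7, -0.7, 0.101, -0.101]
ft_force: [-0.0, 0.4, -1.9]
grip_width: 0.0528
```

>>> drive_tool --pt "0 0.08 0 0 0 0 40" --pt "0 0.05 0 0 0 0 40" --pt "0 0 0 0 0 0 40"

```text
time_s: 14.05
eef_pos: [0.6441, -0.0294, 0.1027]
orientation: [0.7, -0.7, 0.101, -0.101]
ft_force: [-1.1, -0.3, 3.0]
grip_width: 0.0526
```

Touching down. I'm releasing and retreating up and back towards the robot.

>>> drive_tool --pt "0 0 0 0 0 0 65" --pt "0 0 0 0 0 0 75" --pt "0 0 0 0 0 0 80" --pt "0 0 0 0 0 0 80" --pt "0 -0.5 0 0 0 0 80"

```text
time_s: 14.55
eef_pos: [0.6432, -0.0293, 0.1114]
orientation: [-0.7, 0.7, -0.102, 0.1]
ft_force: [-0.1, 0.5, -0.5]
grip_width: 0.0801
```

>>> drive_tool --pt "0 -1 0 0 0 0 80" --pt "0 -1 0 0 0 0 80" --pt "0 -1 0 0 0 0 80" --pt "0 -1 0 0 0 0 80" --pt "0 -1 0 0 0 0 80"

```text
time_s: 15.05
eef_pos: [0.644, -0.0294, 0.2139]
orientation: [0.7, -0.7, 0.101, -0.101]
ft_force: [-0.8, -0.4, -0.3]
grip_width: 0.0799
```

>>> drive_tool --pt "-0.8 -0.5 -0.3 0 0 0 80" --pt "-1 0 -0.5 0 0 0 80" --pt "-1 0 -0.5 0 0 0 80" --pt "-1 0 -0.5 0 0 0 80" --pt "-1 0 -0.5 0 0 0 80"

```text
time_s: 15.55
eef_pos: [0.538, -0.0465, 0.2231]
orientation: [0.7, -0.7, 0.101, -0.101]
ft_force: [-0.4, 0.1, 0.6]
grip_width: 0.0797
```

>>> drive_tool --pt "-0.5 0 -0.3 0 0 0 80" --pt "0 0 0 0 0 0 80" --pt "0 0 0 0 0 0 80"

```text
time_s: 15.85
eef_pos: [0.5286, -0.0491, 0.2228]
orientation: [0.7, -0.7, 0.1, -0.102]
ft_force: [-0.4, 0.8, -0.2]
grip_width: 0.0805
```

Run:
```python
from h import *
a,Da=optics.get_image('top');b,_=optics.get_image('scene')
cv2.imwrite('pics/end.png',np.hstack([cv2.resize(a,(400,300)),cv2.resize(b,(400,300))]))
W=cloud(cam('top'),Da)
for c in((.610,.258),(.644,-.030)):
    m=(Da>0)&(np.hypot(W[...,0]-c[0],W[...,1]-c[1])<.05)&(W[...,2]>.062)&(W[...,2]<.09)
    print(m.sum(),W[m].mean(0).round(4),W[m][:,2].std().round(4))
s=monitor.sense();print(s['time_s'],s['eef_pos'],s['ft_force'])
```

```text
790 [0.6094 0.2571 0.0727] 0.0024
781 [ 0.6421 -0.0293  0.0727] 0.0023
15.95 [ 0.52875475 -0.04892405  0.22244539] [ 0.25812712  0.69790655 -0.18138393]
```

View pics/end.png

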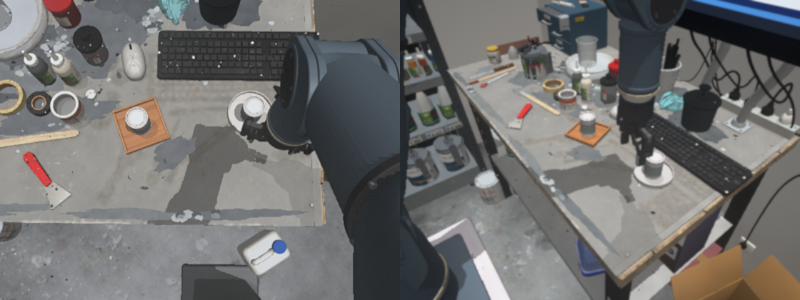

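Both tins stand upright in their trays, at (137,119) and (252,107) in the top half of the picture. The gripper is clear of them.

```bash
python3 -c "
from bench import close_job; print(close_job())"
```

```text
the job is handed in; nothing more can be done
None
```

The full tin now stands upright in the square wooden tray and the empty tin upright in the round metal tray. I handed the job in at about 16 s of the 54 s allowed.

- **Telling them apart:** lifted, the left-hand tin pulled about 4.5–6 N on the wrist (roughly 0.55 kg, so full). The right-hand tin pulled about 1.3 N (roughly 0.13 kg, so empty).
- **Final position:** in the last top view both lids were level at about 0.073 m. That matches a 69 mm tin standing on a 5 mm tray floor. Each tin was about 2 mm from its tray's measured middle.
- **Robot clear:** the gripper was open and touching nothing, with wrist force near zero.
- **Checks that disagreed:** the first measurements from the two fixed cameras differed by up to 9 mm on the tins. The wrist camera agreed with the top camera to about 1 mm, so I aimed each grasp by the wrist camera. No check failed.

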